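Load the print nests with matching covers

TASK

Get the four black covers ready for printing: put each one into the aluminium nest of its own shape and size, print face up, flat on the nest's floor inside the rim. Set them down gently, do not drop them, and leave the ink pot and the squeegee where they are.

Things in the scene. Friction and masses are not known exactly. Their poses are not given: they have to be found in the camera images.
- cover_long: Black moulded plastic housing cover, loose, standing on the table print face up, 40 mm high, oblong, 110 x 44 mm, weight 77 to 154 g. Origin: centre of its underside, z up. x runs along its length of 110 mm, y across its width of 44 mm.
- cover_square: Black moulded plastic housing cover, loose, standing on the table print face up, 40 mm high, square, 60 x 60 mm, weight 63 to 126 g. Origin: centre of its underside, z up. x and y are square to its sides; any quarter turn fits its nest.
- cover_round_big: Black moulded plastic housing cover, loose, standing on the table print face up, 40 mm high, round, the larger of two, 62 mm in diameter, weight 56 to 112 g. Origin: centre of its underside, z up. Its yaw does not matter.
- cover_round_small: Black moulded plastic housing cover, loose, standing on the table print face up, 40 mm high, round, the smaller of two, 40 mm in diameter, weight 35 to 70 g. Origin: centre of its underside, z up. Its yaw does not matter.
- nest_long: Shallow aluminium print nest with a grey floor, fixed to the table: oblong, 134 x 68 mm outside, 126 x 60 mm inside. The floor is 3 mm above the table, the rim 4 mm thick and 9 mm high above the table. It takes the oblong cover with 8 mm to spare on every side. Origin: centre of its underside, at table height, z up. x runs along its length, y across; the cover goes in either way round.
- nest_square: Shallow aluminium print nest with a grey floor, fixed to the table: square, 84 x 84 mm outside, 76 x 76 mm inside. The floor is 3 mm above the table, the rim 4 mm thick and 9 mm high above the table. It takes the square cover with 8 mm to spare on every side. Origin: centre of its underside, at table height, z up. x and y are square to its sides.
- nest_round_big: Shallow aluminium print nest with a grey floor, fixed to the table: round, the larger of two, 86 mm across outside, 78 mm inside. The floor is 3 mm above the table, the rim 4 mm thick and 9 mm high above the table. It takes the larger round cover with 8 mm to spare all round. Origin: centre of its underside, at table height, z up. Its yaw does not matter.
- nest_round_small: Shallow aluminium print nest with a grey floor, fixed to the table: round, the smaller of two, 64 mm across outside, 56 mm inside. The floor is 3 mm above the table, the rim 4 mm thick and 9 mm high above the table. It takes the smaller round cover with 8 mm to spare all round. Origin: centre of its underside, at table height, z up. Its yaw does not matter.
- ink_pot: Bystander: closed white ink pot, upright on the table between covers and nests, 52 mm in diameter, 60 mm high. Origin: centre of its underside. To be left alone.
- squeegee: Bystander: squeegee lying on the table beyond the nests: wooden bar 26 x 110 x 24 mm high with a dark rubber blade that stands 20 mm out of its +x side; y along the bar. Origin: centre of the bar's underside. To be left alone.
Mind the look-alikes: they are no part of the job. Leave any pink look-alike of the nest_round_big alone. Leave any red look-alike of the cover_round_small alone.

How it is judged:
At the end, for the whole second after the job is handed in: Each cover stands in the nest of its own shape and size: centres within 14 mm, underside on the floor (under 5.5 mm above the nest's origin), face up and level within 0.08 rad, released and at rest. Ink pot and squeegee are within 30 mm of where they were (horizontal distance between cover_long and nest_long below 0.014 m and z of cover_long in the frame of nest_long below 0.0055 m and angle between each of cover_long, cover_square, cover_round_big, cover_round_small's own z axis and vertical below 0.08 rad and linear speed of each of cover_long, cover_square, cover_round_big, cover_round_small below 0.02 m/s and horizontal distance between cover_square and nest_square below 0.014 m and z of cover_square in the frame of nest_square below 0.0055 m and horizontal distance between cover_round_big and nest_round_big below 0.014 m and z of cover_round_big in the frame of nest_round_big below 0.0055 m and horizontal distance between cover_round_small and nest_round_small below 0.014 m and z of cover_round_small in the frame of nest_round_small below 0.0055 m and distance of each of ink_pot, squeegee from where it was at the start of the episode below 0.03 m); the robot touches nothing.
It fails at once if a cover is dropped into its nest instead of being set down (faster than 0.5 m/s in the last 20 mm) ((horizontal distance between cover_long and nest_long below 0.03 m and z of cover_long in the frame of nest_long below 0.023 m and linear speed of cover_long above 0.5 m/s) or (horizontal distance between cover_square and nest_square below 0.03 m and z of cover_square in the frame of nest_square below 0.023 m and linear speed of cover_square above 0.5 m/s) or (horizontal distance between cover_round_big and nest_round_big below 0.03 m and z of cover_round_big in the frame of nest_round_big below 0.023 m and linear speed of cover_round_big above 0.5 m/s) or (horizontal distance between cover_round_small and nest_round_small below 0.03 m and z of cover_round_small in the frame of nest_round_small below 0.023 m and linear speed of cover_round_small above 0.5 m/s)).
It fails at once if the ink pot is pushed away (more than 30 mm) (distance of ink_pot from where it was at the start of the episode above 0.03 m).
It fails at once if the squeegee is pushed away (more than 30 mm) (distance of squeegee from where it was at the start of the episode above 0.03 m).
It also fails if it takes over 112 s, if anything falls off the work surface, if the arm or the gripper's body presses on something with over 40 N, if the wrist force passes 120 N, or if a joint passes its speed limit or range.

ROBOT

A 6-joint arm with a two-finger parallel gripper is mounted at the origin on the work surface. World frame = base frame: x ahead of the robot, y to its left, z up, the work surface at z = 0. Lengths are in m, angles in rad, forces in N, time in s.
With the tool pointing down it reaches from about 0.25 to 0.775 m from the base axis. Payload 4 kg.
Tool frame: the origin (TCP) lies midway between the tips of the shut fingers; the grasp point (between the pads) lies 19 mm behind it; z points along the fingers, y is the line along which they close (so a half turn about z gives the same grasp; the last joint's range is limited). The gripper opens to 94 mm and grips with 3 to 60 N. Pads are 16 mm wide; open, the fingers measure 119 mm over their backs; the gripper's body (75 mm by 177 mm) begins 78 mm behind the grasp point.
Start: joints at [1.239, 0.087, 1.371, -0, 1.684, -0.103], TCP at [0.125, 0.536, 0.181] pointing down, gripper open.
Joint ranges: [-3.1, 3.1], [-0.76, 2.03], [0.27, 2.55], [-1.08, 4.22], [0.17, 2.65], [-2.57, 2.57]. Speed limits (rad/s): [2.79, 2.79, 3.14, 3.14, 3.14, 3.14].

INTERFACE

Orientations are given as [roll, pitch, yaw] about the fixed x, y, z axes, in that order (R = Rz(yaw) Ry(pitch) Rx(roll)).
In Python, from bench import sensors, eyes, job gives the robot as it stands.
- The arm moves only by the tool arm_command, never from a script. Its argument "series" is a list of rows, each a list of 7 numbers: the opening, from 0 (shut) to 1 (fully open), then the shift along the tool's x, y, z in cm, then the turn, a rotation vector about the tool's x, y, z in rad. In form: [[fingers, dx, dy, dz, wx, wy, wz], ...]. A call has 1 to 20 rows; each row shifts and turns the commanded pose from where the row before left it, along the tool's axes as they then stand; what a row does not reach is not made up. A row lasts 1/10 s, in which the tool goes at most 50 mm and 8.59 degrees, less where a joint would pass 70% of its speed; a pose out of reach is approached as far as the arm can. A call with a gripper value outside its range is refused whole. The fingers move at their own pace and stop on an object; the grip force is fixed at half the most. Time passes only in rows, so rows that do not move let the fingers close. It gives the time, the measured TCP pose, the force and the opening at its end, in the units of the state.
- sensors.get_obs(): the state, without advancing time (a new reading comes with each control period).
- eyes.snapshot(name): name is "scene" or "top" or "wrist"; returns the picture (400x640x3 uint8, blue, green, red); there is no depth.
- eyes.get_calibration(name): a dict with "mtx" (3x3 intrinsics, pixels), "k1" (the pictures are not rectified: a ray, as slopes to the right and down, at radius r is drawn at 1 + k1 r^2 times it, then the intrinsics apply), "R" (3x3) and "t" (3): a world point X has camera coordinates R X + t. Camera axes: x right, y down, z forward; pixel columns grow to the right and rows downward; lengths in m; the calibration is good to about 2 mm. A picture is of the moment at which its call begins: read the wrist's pose just before it. get_calibration takes no time and is no camera call; for the wrist camera it gives the pose at the moment of the call.
- job.close_job(): hands the job in, once; it reports no verdict.
The state is a dict: "time": time; "joint_positions": joint angles; "qvel": joint speeds; "joint_torque": joint torques, N m; "tool_pos": TCP position; "ee_rot": TCP orientation; "wrist_force": force on the tool from outside, world axes, zero at the start; "wrist_torque": the same for the moment, N m; "width": finger opening in m.
Only numpy, scipy, OpenCV 4.12 (cv2) and the standard library are available. Lean on these libraries where they do the work, as an engineer would, in place of code of your own. Each camera call takes 0.05 s, during which the arm holds its last target. There are 200 camera calls.

## Working session

There is one attempt and no reset: what is moved stays moved. The work goes in short steps, Python scripts to look and compute and a tool call to move; the robot and the scene stay as the last step left them, time stands still between calls to the robot, and variables do not carry over. Pictures are saved under pics/ and viewed, on a budget of 14 in all, crops included, one or two more only if the job needs it, and the job is handed in when it is done.

Besides the shell and the picture viewer there is one more tool, called after "Emit:" as a command line: name --pt "numbers of a row" for each row, then --argument value for the rest. arm_command: Moves the arm, as the interface text tells. Its arguments: {"type":"object","properties":{"series":{"type":"array","items":{"type":"array","items":{"type":"number"}}}},"required":["series"]}

```bash
ls; mkdir -p pics
python3 - <<'E'
from bench import sensors, eyes
import cv2
o=sensors.get_obs();print({k:o[k] for k in('time','tool_pos','ee_rot','width')})
for n in('top','scene'):
    c=eyes.get_calibration(n);print(n,c)
    cv2.imwrite(f'pics/{n}0.png',eyes.snapshot(n))
E
```

```text
pics
{'time': 0.0, 'tool_pos': array([0.12455691, 0.53511287, 0.1795152 ]), 'ee_rot': array([-3.13945722e+00, -2.22869117e-04,  2.91281315e+00]), 'width': 0.0941015893034115}
top {'mtx': array([[447.1064242 ,   0.        , 316.41311203],
       [  0.        , 447.1064242 , 197.24159435],
       [  0.        ,   0.        ,   1.        ]]), 'k1': -0.07101701526725886, 'R': array([[-0.05021029, -0.99873706, -0.00179415],
       [-0.97845987,  0.04955088, -0.20040206],
       [ 0.20023786, -0.00830675, -0.9797121 ]]), 't': array([0.01996881, 0.56931316, 1.33381533])}
scene {'mtx': array([[428.4445103 ,   0.        , 320.11621091],
       [  0.        , 428.4445103 , 200.37039983],
       [  0.        ,   0.        ,   1.        ]]), 'k1': -0.11083964813958412, 'R': array([[-0.81050799,  0.58558372, -0.01298068],
       [ 0.50480962,  0.68712563, -0.52251853],
       [-0.29705898, -0.43005822, -0.85252911]]), 't': array([ 0.45672399, -0.25602612,  1.19380048])}
```

View pics/top0.png

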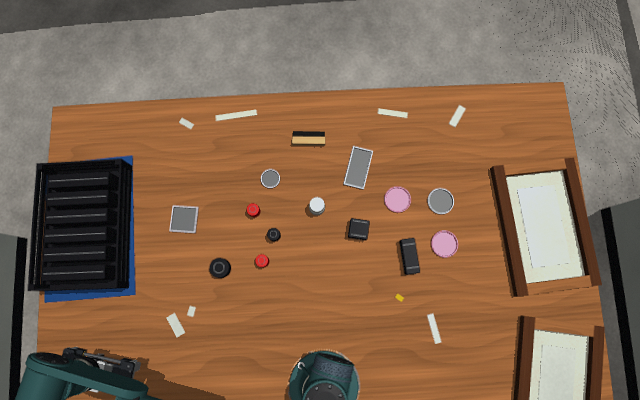

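View pics/scene0.png

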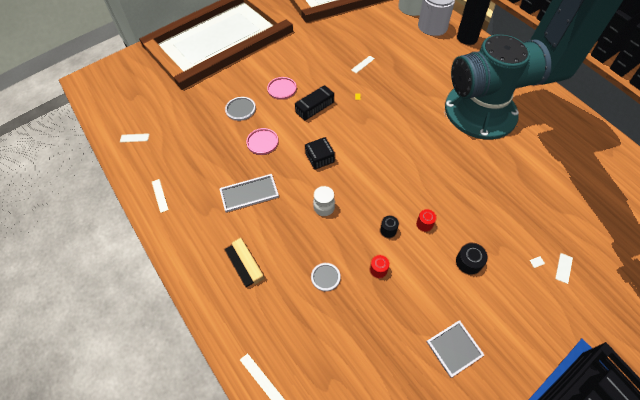

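The top view shows these candidates:
- **Covers (black):** round big (220,268), round small (273,235), square (358,229), long (409,256).
- **Nests (grey):** square (184,219), small round (270,178), long (358,167), big round (441,201).
- **Leave alone:** pink nests (397,199) and (444,244), red covers (253,210) and (261,261), white pot (316,205), squeegee (309,138).

The scene view agrees, so I'll measure next.

```bash
cat > h.py <<'E'
import numpy as np, cv2
from bench import sensors, eyes
def cast(px,c,z):
    p=cv2.undistortPoints(np.float64(px).reshape(-1,1,2),c['mtx'],np.array([c['k1'],0,0,0.]))[:,0]
    d=np.c_[p,np.ones(len(p))]@c['R']; o=-c['R'].T@c['t']
    return (o+d*((z-o[2])/d[:,2])[:,None])[:,:2]
def masks(im):
    hsv=cv2.cvtColor(im,cv2.COLOR_BGR2HSV)
    black=(hsv[...,2]<75)
    grey=(hsv[...,1]<60)&(hsv[...,2]>85)
    return {'cover':black.astype('u1')*255,'nest':grey.astype('u1')*255}
def blob(m,px,r):
    w=np.zeros_like(m);cv2.circle(w,tuple(int(v) for v in px),r,255,-1)
    cs=cv2.findContours(m&w,cv2.RETR_EXTERNAL,cv2.CHAIN_APPROX_NONE)[0]
    return max(cs,key=cv2.contourArea)[:,0]
def rect(xy):  # centre, (long,short) mm, yaw of long side
    h=cv2.minAreaRect((xy*1000).astype(np.float32)); (x,y),(a,b),t=h
    if a<b:a,b,t=b,a,t+90
    return np.array([x,y])/1000,(a,b),(np.radians(t)+np.pi/2)%np.pi-np.pi/2
def go(target,yaw,obs=None):
    """tool-frame shift (cm) to world target and wz (rad) to tool yaw (mod pi, shortest)"""
    o=obs or sensors.get_obs();y=o['ee_rot'][2];c,s=np.cos(y),np.sin(y)
    d=(np.array(target)-o['tool_pos'])*100
    t=((yaw-y)+np.pi/2)%np.pi-np.pi/2
    return np.round([c*d[0]+s*d[1], s*d[0]-c*d[1], -d[2]],2), round(-t,3)
E
cat > m.py <<'E'
from h import *
P={'top':{'cover':dict(long=(409,256),square=(358,229),rbig=(220,268),rsmall=(273,235)),
 'nest':dict(long=(358,167),square=(184,219),rbig=(441,201),rsmall=(270,178))},
 'scene':{'cover':dict(long=(315,102),square=(320,153),rbig=(472,258),rsmall=(389,226)),
 'nest':dict(long=(249,192),square=(456,348),rbig=(240,108),rsmall=(326,277))}}
for n in P:
    im=cv2.imread(f'pics/{n}0.png');c=eyes.get_calibration(n);M=masks(im)
    for k in P[n]:
        for s,px in P[n][k].items():
            ct=blob(M[k],px,{'long':34,'square':30}.get(s,22))
            a,b,y=rect(cast(ct,c,0.02 if k=='cover' else 0.009))
            print(n,k,s,a.round(4),np.round(b),round(y,3))
E
python3 m.py; python3 -c "
from h import *;print(cast([(316,205)],eyes.get_calibration('top'),.05),eyes.get_calibration('wrist'))"
```

```text
top cover long [ 0.3749 -0.2884] [112.  51.] 0.076
top cover square [ 0.4681 -0.1354] [65. 63.] -0.194
top cover rbig [0.3695 0.3035] [66. 59.] 1.526
top cover rsmall [0.4647 0.1319] [41. 41.] -0.029
top nest long [ 0.6735 -0.1494] [135.  69.] -0.309
top nest square [0.5312 0.4211] [86. 86.] -0.117
top nest rbig [ 0.5488 -0.4082] [85. 82.] 1.519
top nest rsmall [0.6511 0.1386] [61. 59.] -0.033
scene cover long [ 0.3746 -0.2865] [128.  71.] 0.054
scene cover square [ 0.4684 -0.1337] [84. 66.] 1.373
scene cover rbig [0.368  0.3044] [80. 61.] 0.316
scene cover rsmall [0.4644 0.1335] [57. 37.] 0.64
scene nest long [ 0.6746 -0.1458] [134.  73.] -0.309
scene nest square [0.532  0.4232] [86. 85.] -0.12
scene nest rbig [ 0.5501 -0.4039] [90. 85.] 1.367
scene nest rsmall [0.6523 0.1413] [63. 61.] 0.939
[[ 0.54655917 -0.00628338]] {'mtx': array([[286.28715019,   0.        , 314.90851724],
       [  0.        , 286.28715019, 194.16251901],
       [  0.        ,   0.        ,   1.        ]]), 'k1': -0.01479723893038903, 'R': array([[ 0.22732634,  0.97381696, -0.00180848],
       [ 0.9364631 , -0.21809633,  0.27471958],
       [ 0.26713217, -0.06414457, -0.96152269]]), 't': array([-0.54839677, -0.02791674,  0.39176616])}
```

Run:
```python
from h import *
im=cv2.imread('pics/top0.png')[120:290,160:470]
cv2.imwrite('pics/crop0.png',cv2.resize(im,None,fx=2.5,fy=2.5,interpolation=cv2.INTER_CUBIC))
print(go([.369,.304,.15],2.913))
```

```text
(array([-29.05, -16.97,   2.96]), np.float64(-0.0))
```

View pics/crop0.png

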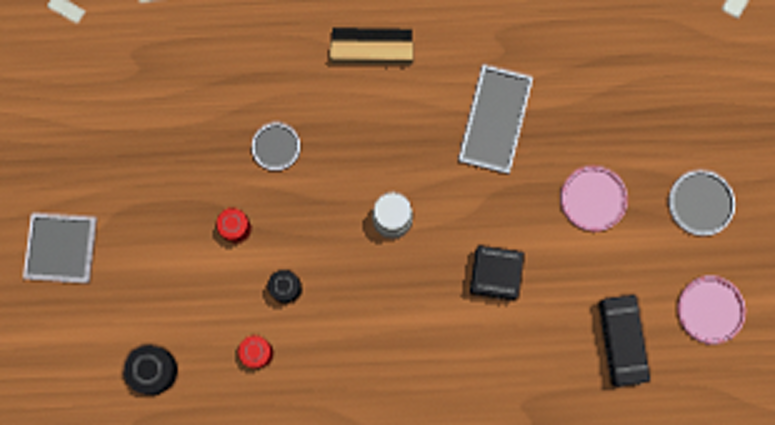

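The crop confirms the choice: in it the grey big nest is at (702,202), with pink look-alikes at (594,198) and (711,309), and the black small cover at (284,286), with red ones at (233,225) and (254,352). I'll start with the big round cover.

Emit:
arm_command --pt "1 -3.2 -1.9 0.3 0 0 0" --pt "1 -3.2 -1.9 0.3 0 0 0" --pt "1 -3.2 -1.9 0.3 0 0 0" --pt "1 -3.2 -1.9 0.3 0 0 0" --pt "1 -3.2 -1.9 0.3 0 0 0" --pt "1 -3.2 -1.9 0.3 0 0 0" --pt "1 -3.2 -1.9 0.3 0 0 0" --pt "1 -3.2 -1.9 0.3 0 0 0" --pt "1 -3.4 -1.8 0.5 0 0 0" --pt "1 0 0 0 0 0 0" --pt "1 0 0 0 0 0 0"

```text
time: 1.2
tool_pos: [0.3685, 0.3039, 0.1511]
ee_rot: [-3.141, -0.002, 2.911]
wrist_force: [0.1, -0.3, 0.3]
width: 0.0939
```

Run:
```python
from h import *
o=sensors.get_obs();print(o['time'],o['tool_pos'],o['ee_rot'],o['wrist_force'])
c=eyes.get_calibration('wrist');im=eyes.snapshot('wrist');cv2.imwrite('pics/w1.png',im)
p=c['R']@np.array([.369,.304,.04])+c['t'];print(p[:2]/p[2]*286.3+[315,194])
print(go([.369,.304,.014],2.913))
```

```text
1.2 [0.3685268  0.30385504 0.15109232] [-3.14111902e+00 -1.56934837e-03  2.91075359e+00] [ 0.07553913 -0.26479196  0.25130567]
[315.91726663 186.45707784]
(array([-0.1 , -0.03, 13.74]), np.float64(-0.001))
```

View pics/w1.png

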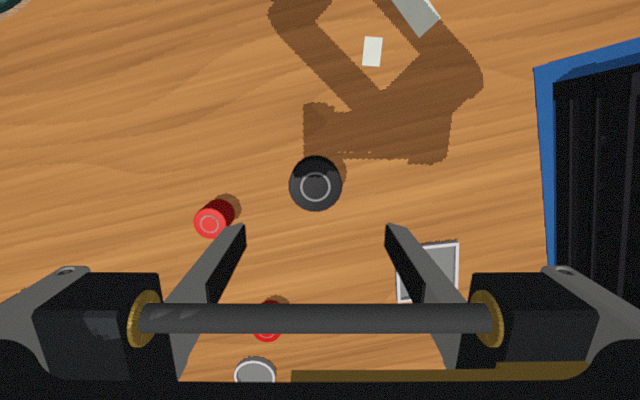

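The wrist picture puts the cover's top ring at (315,185) against a predicted (316,186), so the position holds. I'll descend and grip.

Emit:
arm_command --pt "1 0 0 3 0 0 0" --pt "1 0 0 3 0 0 0" --pt "1 0 0 3 0 0 0" --pt "1 0 0 2 0 0 0" --pt "1 0 0 1.5 0 0 0" --pt "1 -0.1 0 1.2 0 0 0" --pt "1 0 0 0 0 0 0" --pt "0 0 0 0 0 0 0" --pt "0 0 0 0 0 0 0" --pt "0 0 0 0 0 0 0" --pt "0 0 0 0 0 0 0" --pt "0 0 0 0 0 0 0" --pt "0 0 0 0 0 0 0"

```text
time: 2.55
tool_pos: [0.3701, 0.3041, 0.0155]
ee_rot: [3.141, 0.001, 2.913]
wrist_force: [-0.9, -1.1, 3.6]
width: 0.0493
```

Emit:
arm_command --pt "0 0 0 0 0 0 0" --pt "0 0 0 0 0 0 0" --pt "0 0 0 0 0 0 0"

```text
time: 2.85
tool_pos: [0.3702, 0.3044, 0.0155]
ee_rot: [3.141, 0.001, 2.913]
wrist_force: [-0.8, -1.3, 5.4]
width: 0.0253
```

Run:
```python
from h import *
cv2.imwrite('pics/w2.png',eyes.snapshot('wrist'))
```

```text
(no output)
```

View pics/w2.png

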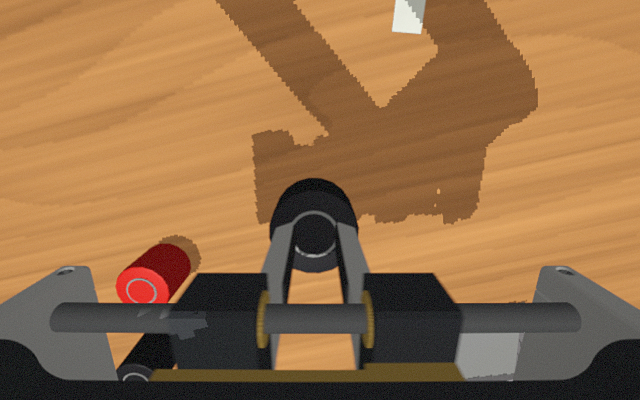

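Run:
```python
from h import *
c=eyes.get_calibration('wrist');o=sensors.get_obs()
for X in([*o['tool_pos'][:2],.04],[*o['tool_pos'][:2],.0155],[*o['tool_pos'][:2],.0345]):
    p=c['R']@np.array(X)+c['t'];print(X,p[:2]/p[2]*286.3+[315,194],p[2])
print('ring at z=.04',cast([(314,235)],c,.04),'disc edges',cast([(314,180),(314,272),(272,226),(357,226)],c,.04))
print(o['width'])
```

```text
[np.float64(0.3701962166122744), np.float64(0.3043474022113479), 0.04] [316.10610484 235.44161214] 0.19441070030540242
[np.float64(0.3701962166122744), np.float64(0.3043474022113479), 0.0155] [315.94904926 222.0822116 ] 0.21795908607872086
[np.float64(0.3701962166122744), np.float64(0.3043474022113479), 0.0345] [316.06762323 232.16830426] 0.19969707262186165
ring at z=.04 [[0.36946122 0.3031144 ]] disc edges [[0.33217326 0.311857  ]
 [0.39710715 0.29663207]
 [0.35663604 0.27710829]
 [0.36966534 0.33278081]]
0.021501266040026498
```

Emit:
arm_command --pt "0 0 0 0 0 0 0" --pt "0 0 0 0 0 0 0"

```text
time: 3.1
tool_pos: [0.3703, 0.3046, 0.0155]
ee_rot: [3.14, 0.001, 2.913]
wrist_force: [-0.4, -0.7, 5.2]
width: 0.0053
```

Run:
```python
from h import *
o=sensors.get_obs();print(o['width'],o['wrist_force'],o['tool_pos'])
a=eyes.snapshot('scene')[200:310,400:540];b=eyes.snapshot('wrist')[150:300,220:420]
a=cv2.resize(a,(560,440),interpolation=cv2.INTER_CUBIC)
b=cv2.resize(b,(587,440),interpolation=cv2.INTER_CUBIC)
cv2.imwrite('pics/s3.png',cv2.resize(np.hstack([a,b]),(800,307)))
```

```text
0.005270048681097575 [-0.38082247 -0.65815157  5.24887001] [0.37027116 0.30457941 0.0154716 ]
```

View pics/s3.png

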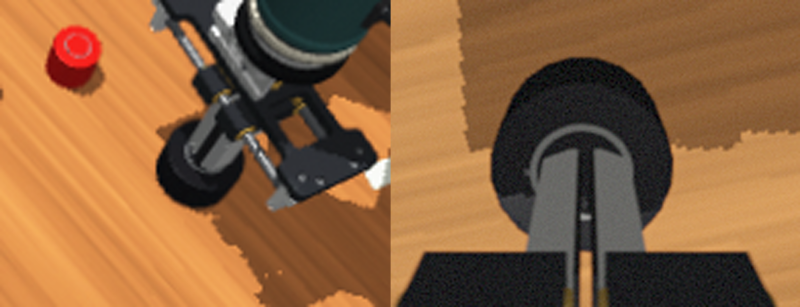

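The fingers are resting on top of the cover. At a TCP reading of 15.5 mm their tips touch the 40 mm top. The tip row and spread in the first wrist picture also fit fingers about 25 mm shorter than nominal, so true tip height ≈ reading + 24.5 mm. I'll lift, open and go in lower, watching the force.

Emit:
arm_command --pt "0 0 0 -1 0 0 0" --pt "0 0 0 -2 0 0 0" --pt "1 0 0 0 0 0 0" --pt "1 0 0 0 0 0 0" --pt "1 0 0 0 0 0 0" --pt "1 0 0 0 0 0 0" --pt "1 0 0 0 0 0 0" --pt "1 0 0 0 0 0 0" --pt "1 0 0 0 0 0 0" --pt "1 0 0 0 0 0 0" --pt "1 0 0 0 0 0 0" --pt "1 0 0 0 0 0 0" --pt "1 0 0 0 0 0 0"

```text
time: 4.5
tool_pos: [0.3696, 0.3041, 0.0447]
ee_rot: [3.141, 0.0, 2.913]
wrist_force: [0.1, 0.3, -0.5]
width: 0.0851
```

Run:
```python
from h import *
o=sensors.get_obs();print(o['width'],o['wrist_force'],o['tool_pos'])
c=eyes.get_calibration('wrist');im=eyes.snapshot('wrist')
X=[(*o['tool_pos'][:2],o['tool_pos'][2]+h) for h in(0,.0245)]
s,co=np.sin(o['ee_rot'][2]),np.cos(o['ee_rot'][2])
for x in X:
  for g in(-.047,.047):
    q=np.array(x)+g*np.array([s,-co,0]);p=c['R']@q+c['t'];uv=p[:2]/p[2]*286.3+[315,194];print(uv)
    cv2.circle(im,tuple(int(v) for v in uv),3,(0,255,0) if x is X[1] else (0,0,255),-1)
cv2.imwrite('pics/w4.png',im)
```

```text
0.08508846922828883 [ 0.06933785  0.29784264 -0.47316257] [0.36962457 0.3041401  0.04471287]
[254.24474186 222.08514238]
[377.68944945 222.01105827]
[246.89568907 235.40642286]
[385.29409497 235.32241754]
```

View pics/w4.png

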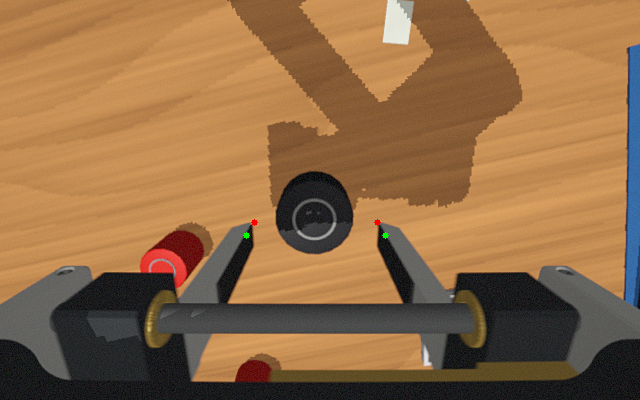

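The bottom edges of the finger pads are at about (252,236) and (378,236). They match the green dots (tips 24.5 mm up), not the red nominal TCP, so the fingers really are shorter. The cover is unmoved, with its ring at (314,219).

Emit:
arm_command --pt "1 0 0 1 0 0 0" --pt "1 0 0 1 0 0 0" --pt "1 0 0 1 0 0 0" --pt "1 0 0 1 0 0 0" --pt "1 0 0 1 0 0 0" --pt "1 0 0 0.5 0 0 0" --pt "1 0 0 0 0 0 0"

```text
time: 5.25
tool_pos: [0.3689, 0.3036, -0.0115]
ee_rot: [-3.14, -0.002, 2.913]
wrist_force: [0.7, 0.1, -0.3]
width: 0.0939
```

Emit:
arm_command --pt "0 0 0 0 0 0 0" --pt "0 0 0 0 0 0 0" --pt "0 0 0 0 0 0 0" --pt "0 0 0 0 0 0 0" --pt "0 0 0 0 0 0 0" --pt "0 0 0 0 0 0 0" --pt "0 0 0 0 0 0 0" --pt "0 0 0 0 0 0 0"

```text
time: 6.05
tool_pos: [0.3698, 0.3042, -0.0099]
ee_rot: [3.141, 0.0, 2.913]
wrist_force: [-0.1, -1.1, 2.9]
width: 0.0613
```

The grip stopped at 61 mm, which fits the 62 mm cover. Lifting.

Emit:
arm_command --pt "0 0 0 -1 0 0 0" --pt "0 0 0 -2 0 0 0" --pt "0 0 0 -3 0 0 0" --pt "0 0 0 -3 0 0 0" --pt "0 0 0 -3 0 0 0" --pt "0 0 0 -1 0 0 0" --pt "0 0 0 0 0 0 0"

```text
time: 6.75
tool_pos: [0.3706, 0.3048, 0.1214]
ee_rot: [3.139, 0.003, 2.913]
wrist_force: [-0.2, 0.4, -1.7]
width: 0.0614
```

Run:
```python
from h import *
o=sensors.get_obs();print(o['width'],o['wrist_force'],o['tool_pos'],o['joint_positions'])
print(go([.5495,-.406,.12],2.913))
```

```text
0.06137516942922174 [-0.21893924  0.42684433 -1.65695649] [0.37057446 0.30483507 0.12144134] [ 5.69994476e-01 -5.37356829e-02  1.63129647e+00  1.85715957e-04
  1.56005307e+00 -7.72063646e-01]
(array([-33.54, -65.17,   0.14]), np.float64(-0.0))
```

Emit:
arm_command --pt "0 -0.9 -1.8 0 0 0 0" --pt "0 -1.8 -3.6 0 0 0 0" --pt "0 -1.8 -3.6 0 0 0 0" --pt "0 -1.8 -3.6 0 0 0 0" --pt "0 -1.8 -3.6 0 0 0 0" --pt "0 -1.8 -3.6 0 0 0 0" --pt "0 -1.8 -3.6 0 0 0 0" --pt "0 -1.8 -3.6 0 0 0 0" --pt "0 -1.8 -3.6 0 0 0 0" --pt "0 -1.8 -3.6 0 0 0 0" --pt "0 -1.8 -3.6 0 0 0 0" --pt "0 -1.8 -3.6 0 0 0 0" --pt "0 -1.8 -3.6 0 0 0 0" --pt "0 -1.8 -3.6 0 0 0 0" --pt "0 -1.8 -3.6 0 0 0 0" --pt "0 -1.8 -3.6 0 0 0 0" --pt "0 -1.8 -3.6 0 0 0 0" --pt "0 -1.8 -3.6 0 0 0 0" --pt "0 -0.9 -1.8 0 0 0 0" --pt "0 0 0 0 0 0 0"

```text
time: 8.75
tool_pos: [0.5368, -0.4023, 0.1154]
ee_rot: [3.139, -0.005, 2.91]
wrist_force: [0.8, 1.1, -0.1]
width: 0.0614
```

Run:
```python
from h import *
print(sensors.get_obs()['width'],go([.5495,-.406,.12],2.913),go([.5495,-.406,-.0065],2.913))
```

```text
0.061404424633241354 (array([-1.32, -0.07, -0.46]), np.float64(-0.003)) (array([-1.32, -0.07, 12.19]), np.float64(-0.003))
```

Emit:
arm_command --pt "0 -0.7 -0.1 1 0 0 0" --pt "0 -0.6 0 2 0 0 0" --pt "0 0 0 3 0 0 0" --pt "0 0 0 2.5 0 0 0" --pt "0 0 0 1.2 0 0 0" --pt "0 0 0 0 0 0 0" --pt "0 0 0 0 0 0 0"

```text
time: 9.45
tool_pos: [0.5511, -0.4039, 0.0232]
ee_rot: [-3.141, 0.001, 2.914]
wrist_force: [0.6, -0.1, -0.6]
width: 0.0617
```

Run:
```python
from h import *
print(sensors.get_obs()['width'],go([.5495,-.406,-.0065],2.913))
c=eyes.get_calibration('wrist');cv2.imwrite('pics/w5.png',eyes.snapshot('wrist'))
print(cast([(316,300)],c,.009))
```

```text
0.061674614470898476 (array([ 0.11, -0.24,  2.97]), np.float64(0.001))
[[ 0.6287126  -0.42168957]]
```

View pics/w5.png

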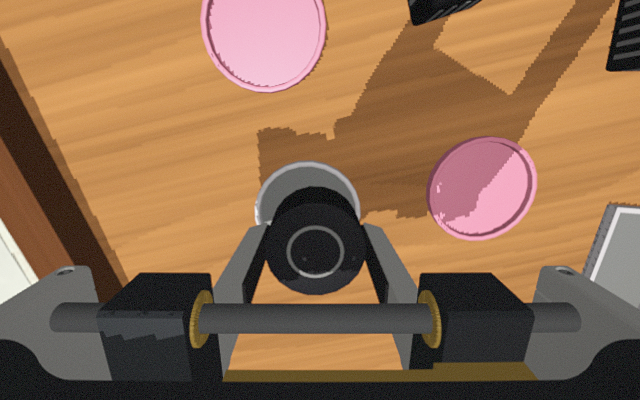

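The big cover hangs level over the grey nest. The nest's outer rim runs through about (256,211), (307,161) and (360,203). I'll fit its centre from those points.

```bash
cat >> h.py <<'E'
def circ(xy,r):
    from scipy.optimize import least_squares
    return least_squares(lambda q:np.hypot(*(xy-q).T)-r,xy.mean(0)).x
E
python3 - <<'E'
from h import *
c=eyes.get_calibration('wrist');q=cast([(256,211),(266,184),(284,168),(307,161),(330,166),(349,180),(360,203)],c,.009)
print(circ(q,.043), np.hypot(*(q-circ(q,.043)).T))
E
```

```text
[ 0.54972367 -0.4099558 ] [0.04291633 0.04221968 0.04278811 0.04379464 0.04319904 0.04278452
 0.04228537]
```

Emit:
arm_command --pt "0 0.1 -0.4 0.3 0 0 0" --pt "0 0 0 0.6 0 0 0" --pt "0 0 0 0.6 0 0 0" --pt "0 0 0 0.6 0 0 0" --pt "0 0 0 0.4 0 0 0" --pt "0 0 0 0.3 0 0 0" --pt "0 0 0 0.2 0 0 0" --pt "0 0 0 0 0 0 0"

```text
time: 10.3
tool_pos: [0.5488, -0.408, -0.0069]
ee_rot: [-3.142, 0.0, 2.913]
wrist_force: [-0.7, 0.7, 1.0]
width: 0.0618
```

Emit:
arm_command --pt "0 0 0 0.1 0 0 0" --pt "0 0 0 0 0 0 0"

```text
time: 10.5
tool_pos: [0.5488, -0.408, -0.0069]
ee_rot: [-3.141, 0.0, 2.913]
wrist_force: [-1.8, 2.0, 5.5]
width: 0.0613
```

Contact (5.5 N up). Release and rise.

Emit:
arm_command --pt "0.9 0 0 0 0 0 0" --pt "0.9 0 0 0 0 0 0" --pt "0.9 0 0 0 0 0 0" --pt "0.9 0 0 0 0 0 0" --pt "0.9 0 0 -1 0 0 0" --pt "0.9 0 0 -3 0 0 0" --pt "0.9 0 0 -4 0 0 0" --pt "0.9 0 0 -4 0 0 0" --pt "0.9 0 0 0 0 0 0"

```text
time: 11.4
tool_pos: [0.5522, -0.411, 0.1215]
ee_rot: [-3.134, 0.014, 2.913]
wrist_force: [-0.2, -0.5, 1.7]
width: 0.0844
```

Run:
```python
from h import *
o=sensors.get_obs();print(o['tool_pos'],o['width'],o['joint_positions'])
im=eyes.snapshot('top');cv2.imwrite('pics/t6.png',im);im=eyes.snapshot('wrist');cv2.imwrite('pics/w6.png',im)
c=eyes.get_calibration('wrist');p=c['R']@np.array([.549,-.408,.043])+c['t'];px=p[:2]/p[2]*286.3+[315,194]
a,b,y=rect(cast(blob(masks(im)['cover'],px,45),c,.04));print(px,a,b)
# long cover: tool x along cover length -> fingers close across
print(go([.3747,-.2875,.10],.07))
```

```text
[ 0.55219167 -0.4110498   0.12145957] 0.08441755200040801 [-7.22255001e-01  4.00352740e-01  1.10786618e+00  6.48519245e-05
  1.61754877e+00 -2.06431332e+00]
[316.50260124 194.85246258] [ 0.5417063  -0.40474127] (64.01235961914062, 58.81399154663086)
(array([19.78,  7.85,  1.4 ]), np.float64(-0.299))
```

Emit:
arm_command --pt "0.9 1.5 0.5 0 0 0 0" --pt "0.9 2.5 1 0 0 0 0" --pt "0.9 3 1.2 0.3 0 0 0" --pt "0.9 3 1.2 0.3 0 0 0" --pt "0.9 3 1.2 0.3 0 0 0" --pt "0.9 3 1.2 0 0 0 0" --pt "0.9 2.5 1 0 0 0 0" --pt "0.9 1.3 0.5 0 0 0 0" --pt "0.9 0 0 0 0 0 -0.1" --pt "0.9 0 0 0 0 0 -0.1" --pt "0.9 0 0 0 0 0 -0.1" --pt "0.9 0 0 0 0 0 0"

```text
time: 12.7
tool_pos: [0.3725, -0.2861, 0.1005]
ee_rot: [3.138, -0.003, -3.071]
wrist_force: [-0.7, -0.3, -0.4]
width: 0.0846
```

```bash
cat > look.py <<'E'
import sys
from h import *
# look.py x y z r name : wrist look at a cover near x,y ; top face plane z
x,y,z=map(float,sys.argv[1:4]);r=int(sys.argv[4])
o=sensors.get_obs();c=eyes.get_calibration('wrist');im=eyes.snapshot('wrist');cv2.imwrite(f'pics/{sys.argv[5]}.png',im)
p=c['R']@np.array([x,y,z])+c['t'];px=p[:2]/p[2]*286.3+[315,194]
ct=blob(masks(im)['cover'],px,r);h=cv2.convexHull(ct)[:,0];print('px',px,'blob',ct.min(0),ct.max(0))
for zz in(z,z/2):
    a,b,w=rect(cast(h,c,zz));print(zz,a.round(4),np.round(b),round(w,3))
print('obs',o['tool_pos'].round(4),o['ee_rot'][2].round(3),o['width'].round(4))
E
python3 look.py .3747 -.2875 .04 110 w7
```

```text
px [313.87345127 201.32810843] blob [290 141] [335 251]
0.04 [ 0.3723 -0.2889] [111.  42.] 0.072
0.02 [ 0.3783 -0.2886] [119.  46.] 0.072Traceback (most recent call last):
  File "look.py", line 10, in <module>
    print('obs',o['tool_pos'].round(4),o['ee_rot'][2].round(3),o['width'].round(4))
                                                               ^^^^^^^^^^^^^^^^
AttributeError: 'float' object has no attribute 'round'
```

View pics/w7.png

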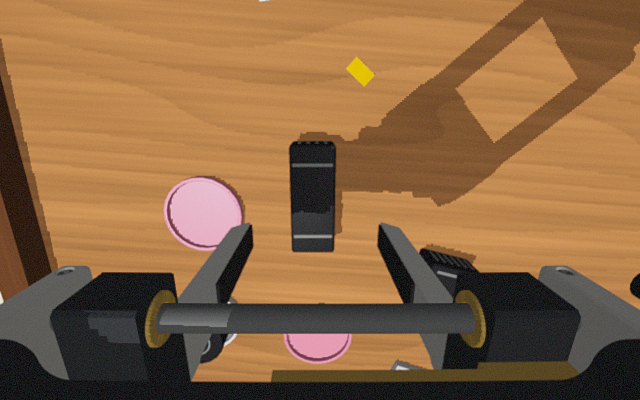

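The long cover is alone between the fingers, spanning about x 290–335 and y 141–251. It measures 111 x 42 mm at yaw 0.072, and the tool is aligned.

Emit:
arm_command --pt "0.75 -0.1 -0.2 2 0 0 0" --pt "0.75 0 0 3 0 0 0" --pt "0.75 0 0 3 0 0 0" --pt "0.75 0 0 2 0 0 0" --pt "0.75 0 0 1.1 0 0 0" --pt "0.75 0 0 0 0 0 0" --pt "0 0 0 0 0 0 0" --pt "0 0 0 0 0 0 0" --pt "0 0 0 0 0 0 0" --pt "0 0 0 0 0 0 0" --pt "0 0 0 0 0 0 0" --pt "0 0 0 0 0 0 0" --pt "0 0 0 0 0 0 0"

```text
time: 14.05
tool_pos: [0.3754, -0.2894, -0.0073]
ee_rot: [-3.141, 0.001, -3.07]
wrist_force: [-0.2, 1.3, 6.7]
width: 0.044
```

Emit:
arm_command --pt "0 0 0 -1 0 0 0" --pt "0 0 0 -2 0 0 0" --pt "0 0 0 -3 0 0 0" --pt "0 0 0 -3 0 0 0" --pt "0 0 0 -3 0 0 0" --pt "0 0 0 0 0 0 0"

```text
time: 14.65
tool_pos: [0.3769, -0.2914, 0.1166]
ee_rot: [-3.134, 0.006, -3.07]
wrist_force: [0.3, -0.4, -0.8]
width: 0.0438
```

```bash
sed -i "s/o\['width'\].round(4)/o['width']/" look.py
python3 - <<'E'
from h import *
o=sensors.get_obs();print(o['width'],o['tool_pos'],o['joint_positions'])
print(go([.674,-.1475,.11],-.309))
E
```

```text
0.04375082642701574 [ 0.37687331 -0.29144947  0.11659094] [-7.77120794e-01 -6.38863435e-02  1.65066616e+00 -2.92899508e-04
  1.54522881e+00 -2.41903954e+00]
(array([-30.66,  12.25,   0.66]), np.float64(0.38))
```

Emit:
arm_command --pt "0 -1.7 0.7 0 0 0 0" --pt "0 -3.5 1.4 0 0 0 0" --pt "0 -3.5 1.4 0 0 0 0" --pt "0 -3.5 1.4 0 0 0 0" --pt "0 -3.5 1.4 0 0 0 0" --pt "0 -3.5 1.4 0 0 0 0" --pt "0 -3.5 1.4 0 0 0 0" --pt "0 -3.5 1.4 0 0 0 0" --pt "0 -2.7 1.1 0 0 0 0" --pt "0 -1.7 0.6 0 0 0 0" --pt "0 0 0 0 0 0 0.1" --pt "0 0 0 0 0 0 0.1" --pt "0 0 0 0 0 0 0.1" --pt "0 0 0 0 0 0 0.08" --pt "0 0 0 0 0 0 0" --pt "0 0 0 0 0 0 0"

```text
time: 16.25
tool_pos: [0.6706, -0.1455, 0.11]
ee_rot: [-3.142, -0.003, 2.834]
wrist_force: [0.6, 0.0, -1.1]
width: 0.044
```

Run:
```python
from h import *
o=sensors.get_obs();print(o['width'],o['tool_pos'],o['joint_positions'])
print(go([.674,-.1475,.03],-.309))
```

```text
0.04396944991106223 [ 0.67060688 -0.1455241   0.10998137] [-2.96257120e-01  4.14898314e-01  1.11084998e+00 -1.56337363e-05
  1.61835108e+00 -1.55990986e+00]
(array([-0.38, -0.09,  8.  ]), np.float64(0.002))
```

Emit:
arm_command --pt "0 -0.4 -0.1 1 0 0 0" --pt "0 0 0 2 0 0 0" --pt "0 0 0 2.5 0 0 0" --pt "0 0 0 2 0 0 0" --pt "0 0 0 0.5 0 0 0" --pt "0 0 0 0 0 0 0" --pt "0 0 0 0 0 0 0"

```text
time: 16.95
tool_pos: [0.6755, -0.1481, 0.0327]
ee_rot: [3.141, 0.002, 2.833]
wrist_force: [0.3, 0.7, -0.8]
width: 0.0436
```

Run:
```python
from h import *
o=sensors.get_obs();print(o['tool_pos'],o['ee_rot'])
c=eyes.get_calibration('wrist');im=eyes.snapshot('wrist')
Rz=lambda a:np.array([[np.cos(a),-np.sin(a)],[np.sin(a),np.cos(a)]])
def draw(cx,cy,L,W,z,col,a=-.309):
    q=np.array([[1,1],[1,-1],[-1,-1],[-1,1]])*[L/2,W/2]@Rz(a).T+[cx,cy]
    p=np.c_[q,np.full(4,z)]@c['R'].T+c['t'];uv=p[:,:2]/p[:,2:]*286.3+[315,194]
    cv2.polylines(im,[uv.astype(int)],True,col,1)
draw(.674,-.1475,.134,.068,.009,(0,255,0))
cv2.imwrite('pics/w8.png',im)
```

```text
[ 0.67554289 -0.14810873  0.03266188] [3.14149295e+00 1.75100057e-03 2.83298738e+00]
```

View pics/w8.png

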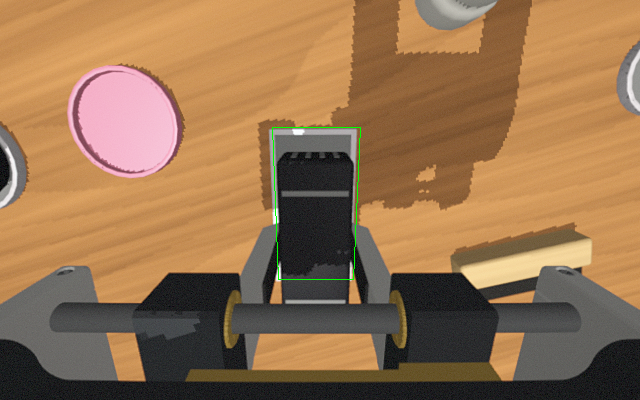

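The cover is centred over the long nest. The real rim sits about 3 px (2.5 mm) left of the drawn one, so I'll shift slightly along -y and lower.

Emit:
arm_command --pt "0 0 -0.2 0.5 0 0 0" --pt "0 0 0 0.8 0 0 0" --pt "0 0 0 0.8 0 0 0" --pt "0 0 0 0.6 0 0 0" --pt "0 0 0 0.4 0 0 0" --pt "0 0 0 0.3 0 0 0" --pt "0 0 0 0.2 0 0 0" --pt "0 0 0 0 0 0 0"

```text
time: 17.8
tool_pos: [0.6745, -0.1498, -0.004]
ee_rot: [3.142, 0.001, 2.833]
wrist_force: [-0.1, -0.5, -1.7]
width: 0.044
```

Emit:
arm_command --pt "0 0 0 0.15 0 0 0" --pt "0 0 0 0 0 0 0"

```text
time: 18.0
tool_pos: [0.6747, -0.1498, -0.0042]
ee_rot: [3.142, 0.002, 2.833]
wrist_force: [-2.5, 1.2, 4.0]
width: 0.044
```

Emit:
arm_command --pt "0.75 0 0 0 0 0 0" --pt "0.75 0 0 0 0 0 0" --pt "0.75 0 0 0 0 0 0" --pt "0.75 0 0 0 0 0 0" --pt "0.75 0 0 -1 0 0 0" --pt "0.75 0 0 -3 0 0 0" --pt "0.75 0 0 -4 0 0 0" --pt "0.9 0 0 -4 0 0 0" --pt "0.9 0 0 0 0 0 0"

```text
time: 18.9
tool_pos: [0.6785, -0.151, 0.124]
ee_rot: [3.141, 0.016, 2.833]
wrist_force: [1.1, 0.2, -0.0]
width: 0.0827
```

```bash
python3 look.py .674 -.149 .043 70 w9
python3 - <<'E'
from h import *
print(sensors.get_obs()['joint_positions'])
for w in(-.19,-.19+np.pi/2):print(go([.4683,-.135,.10],w))
E
```

```text
px [316.26330443 187.34289521] blob [293 131] [337 234]
0.043 [ 0.6714 -0.1494] [109.  44.] -0.303
0.0215 [ 0.6769 -0.1511] [118.  47.] -0.303
obs [ 0.6785 -0.151   0.124 ] 2.833 0.08274075315448601
[-3.00609032e-01  4.17188706e-01  1.08767188e+00  1.20857756e-04
  1.62650398e+00 -1.56259283e+00]
(array([20.35, -4.86,  2.01]), np.float64(-0.119))
(array([20.35, -4.86,  2.01]), np.float64(1.452))
```

Long cover is seated, centre about (0.672,-0.150), yaw -0.30. Next, the square one.

Emit:
arm_command --pt "0.95 1.5 -0.4 0 0 0 0" --pt "0.95 3 -0.7 0.3 0 0 0" --pt "0.95 3.5 -0.8 0.4 0 0 0" --pt "0.95 3.5 -0.8 0.4 0 0 0" --pt "0.95 3.5 -0.8 0.4 0 0 0" --pt "0.95 3.2 -0.8 0.3 0 0 0" --pt "0.95 2.1 -0.5 0.2 0 0 0" --pt "0.95 0 0 0 0 0 -0.12" --pt "0.95 0 0 0 0 0 0" --pt "0.95 0 0 0 0 0 0"

```text
time: 19.95
tool_pos: [0.4658, -0.1335, 0.0933]
ee_rot: [3.141, -0.001, 2.951]
wrist_force: [-0.5, 0.1, 0.2]
width: 0.0892
```

```bash
python3 look.py .4683 -.135 .04 60 w10
python3 - <<'E'
from h import *
print(go([.4675,-.1352,-.0095],-.19))
E
```

```text
px [314.75092688 204.02858214] blob [283 166] [346 231]
0.04 [ 0.4638 -0.1344] [64. 58.] -0.197
0.02 [ 0.4698 -0.1356] [69. 63.] -0.197
obs [ 0.4658 -0.1335  0.0933] 2.951 0.08920405872369705
(array([-0.17, -0.13, 10.3 ]), np.float64(-0.001))
```

View pics/w10.png

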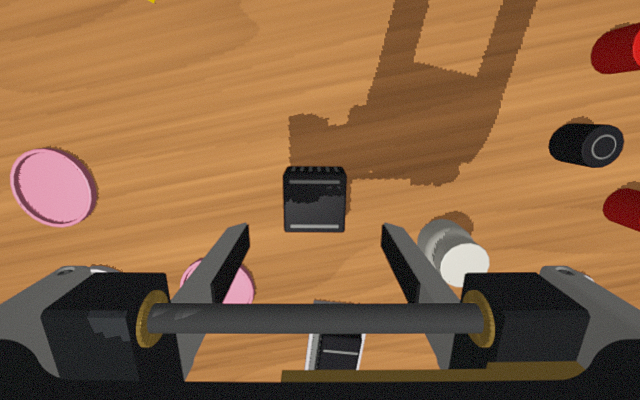

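The square cover is centred between the open fingers at (315,200). The pot at (467,265) is about 10 cm from the nearest finger, so it's clear.

Emit:
arm_command --pt "1 -0.1 -0.1 2 0 0 0" --pt "1 0 0 3 0 0 0" --pt "1 0 0 3 0 0 0" --pt "1 0 0 1.5 0 0 0" --pt "1 0 0 0.8 0 0 0" --pt "1 0 0 0 0 0 0" --pt "0 0 0 0 0 0 0" --pt "0 0 0 0 0 0 0" --pt "0 0 0 0 0 0 0" --pt "0 0 0 0 0 0 0" --pt "0 0 0 0 0 0 0" --pt "0 0 0 0 0 0 0" --pt "0 0 0 0 0 0 0"

```text
time: 21.3
tool_pos: [0.4674, -0.135, -0.0083]
ee_rot: [3.141, 0.001, 2.953]
wrist_force: [-0.8, 0.6, 3.0]
width: 0.06
```

Emit:
arm_command --pt "0 0 0 -1 0 0 0" --pt "0 0 0 -2 0 0 0" --pt "0 0 0 -3 0 0 0" --pt "0 0 0 -3 0 0 0" --pt "0 0 0 -3 0 0 0" --pt "0 0 0 -1 0 0 0" --pt "0 0 0 0 0 0 0"

```text
time: 22.0
tool_pos: [0.468, -0.1354, 0.1228]
ee_rot: [-3.141, 0.004, 2.953]
wrist_force: [-0.0, 0.2, -1.4]
width: 0.0598
```

Run:
```python
from h import *
o=sensors.get_obs();print(o['width'],o['tool_pos'])
print(go([.5315,.4215,.12],-.119))
```

```text
0.059849294931881444 [ 0.46797435 -0.13541404  0.12284516]
(array([ 4.21, 55.89,  0.28]), np.float64(-0.07))
```

Emit:
arm_command --pt "0 0.1 1.9 0 0 0 0" --pt "0 0.3 4 0 0 0 0" --pt "0 0.3 4 0 0 0 0" --pt "0 0.3 4 0 0 0 0" --pt "0 0.3 4 0 0 0 0" --pt "0 0.3 4 0 0 0 0" --pt "0 0.3 4 0 0 0 0" --pt "0 0.3 4 0 0 0 0" --pt "0 0.3 4 0 0 0 0" --pt "0 0.3 4 0 0 0 0" --pt "0 0.3 4 0 0 0 0" --pt "0 0.3 4 0 0 0 0" --pt "0 0.3 4 0 0 0 0" --pt "0 0.3 4 0 0 0 0" --pt "0 0.2 2 0 0 0 0" --pt "0 0 0 0 0 0 -0.07" --pt "0 0 0 0 0 0 0" --pt "0 0 0 0 0 0 0"

```text
time: 23.8
tool_pos: [0.5299, 0.4212, 0.1188]
ee_rot: [-3.139, -0.003, 3.021]
wrist_force: [0.3, 0.2, -1.2]
width: 0.06
```

Run:
```python
from h import *
o=sensors.get_obs();print(o['width'],o['tool_pos'])
print(go([.5315,.4215,.03],-.119))
```

```text
0.05998203205007953 [0.5298546  0.42122095 0.1188438 ]
(array([-0.16,  0.05,  8.88]), np.float64(-0.001))
```

Emit:
arm_command --pt "0 -0.1 0 1.5 0 0 0" --pt "0 0 0 2.5 0 0 0" --pt "0 0 0 2.5 0 0 0" --pt "0 0 0 1.5 0 0 0" --pt "0 0 0 0.8 0 0 0" --pt "0 0 0 0 0 0 0" --pt "0 0 0 0 0 0 0"

```text
time: 24.5
tool_pos: [0.5323, 0.4221, 0.0342]
ee_rot: [3.14, 0.001, 3.022]
wrist_force: [-0.6, 0.2, 0.2]
width: 0.0601
```

Run:
```python
from h import *
o=sensors.get_obs();print(o['tool_pos'],o['ee_rot'])
c=eyes.get_calibration('wrist');im=eyes.snapshot('wrist')
a=-.119;Rz=np.array([[np.cos(a),-np.sin(a)],[np.sin(a),np.cos(a)]])
q=np.array([[1,1],[1,-1],[-1,-1],[-1,1]])*.042@Rz.T+[.5315,.4215]
p=np.c_[q,np.full(4,.009)]@c['R'].T+c['t'];uv=p[:,:2]/p[:,2:]*286.3+[315,194];print(uv)
cv2.polylines(im,[uv.astype(int)],True,(0,255,0),1)
cv2.imwrite('pics/w11.png',im[80:360,160:480])
```

```text
[0.53229404 0.42214982 0.03420061] [3.14038713e+00 1.31835328e-03 3.02249483e+00]
[[362.33148701 255.09147206]
 [267.52020765 255.20662391]
 [262.67162935 161.05288672]
 [367.02746404 160.96296246]]
```

View pics/w11.png

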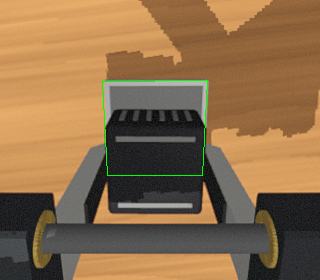

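The drawn outline coincides with the square nest's rim at crop (103–208, 81), and the cover is centred. Lowering.

Emit:
arm_command --pt "0 0 0 0.6 0 0 0" --pt "0 0 0 0.8 0 0 0" --pt "0 0 0 0.8 0 0 0" --pt "0 0 0 0.7 0 0 0" --pt "0 0 0 0.4 0 0 0" --pt "0 0 0 0.3 0 0 0" --pt "0 0 0 0.25 0 0 0" --pt "0 0 0 0 0 0 0"

```text
time: 25.35
tool_pos: [0.5319, 0.4221, -0.005]
ee_rot: [3.141, 0.001, 3.023]
wrist_force: [-0.9, -0.6, -0.6]
width: 0.0597
```

Emit:
arm_command --pt "0 0 0 0.15 0 0 0" --pt "0 0 0 0 0 0 0"

```text
time: 25.55
tool_pos: [0.5321, 0.4222, -0.0052]
ee_rot: [3.141, 0.001, 3.023]
wrist_force: [-1.6, -1.0, 3.9]
width: 0.0599
```

Emit:
arm_command --pt "0.9 0 0 0 0 0 0" --pt "0.9 0 0 0 0 0 0" --pt "0.9 0 0 0 0 0 0" --pt "0.9 0 0 0 0 0 0" --pt "0.9 0 0 -1 0 0 0" --pt "0.9 0 0 -3 0 0 0" --pt "0.9 0 0 -4 0 0 0" --pt "0.7 0 0 -4 0 0 0" --pt "0.7 0 0 0 0 0 0"

```text
time: 26.45
tool_pos: [0.5353, 0.4244, 0.123]
ee_rot: [3.131, 0.012, 3.023]
wrist_force: [0.3, 0.1, 1.2]
width: 0.072
```

```bash
python3 look.py .532 .422 .043 60 w12
python3 - <<'E'
from h import *
print(go([.4646,.1325,.10],3.022))
E
```

```text
px [312.14094331 189.74533779] blob [283 156] [340 215]
0.043 [0.5282 0.4221] [62. 58.] -0.123
0.0215 [0.534  0.4214] [67. 62.] -0.123
obs [0.5353 0.4244 0.123 ] 3.023 0.07196058673881751
(array([  3.44, -29.72,   1.92]), np.float64(0.001))
```

Square cover seated, centre within a couple of mm. Now the small round one.

Emit:
arm_command --pt "0.7 0.2 -1.7 0 0 0 0" --pt "0.7 0.4 -4 0 0 0 0" --pt "0.7 0.5 -4 0 0 0 0" --pt "0.7 0.5 -4 0 0 0 0" --pt "0.7 0.5 -4 0.3 0 0 0" --pt "0.7 0.5 -4 0.4 0 0 0" --pt "0.7 0.4 -4 0.4 0 0 0" --pt "0.7 0.3 -2.5 0.4 0 0 0" --pt "0.7 0.2 -1.5 0.4 0 0 0" --pt "0.7 0 0 0 0 0 0" --pt "0.7 0 0 0 0 0 0"

```text
time: 27.6
tool_pos: [0.4616, 0.1317, 0.0937]
ee_rot: [3.141, -0.001, 3.023]
wrist_force: [0.5, 0.4, 0.6]
width: 0.0661
```

```bash
python3 look.py .4646 .1325 .04 50 w13
python3 - <<'E'
from h import *
print(go([.464,.1325,-.0095],3.022))
E
```

```text
px [316.91287047 203.98202927] blob [297 176] [336 221]
0.04 [0.4595 0.1328] [44. 37.] -0.12
0.02 [0.4656 0.1322] [48. 40.] -0.12
obs [0.4616 0.1317 0.0937] 3.023 0.06614774179997975
(array([-0.2 ,  0.07, 10.35]), np.float64(0.001))
```

View pics/w13.png

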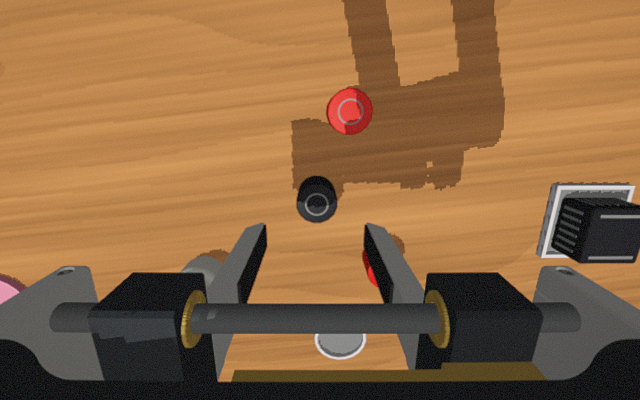

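The black cover's ring is at (317,204), exactly as predicted. The reds at (350,110) and (375,268) are clear of the fingers.

Emit:
arm_command --pt "0.7 -0.2 0.1 2 0 0 0" --pt "0.7 0 0 3 0 0 0" --pt "0.7 0 0 3 0 0 0" --pt "0.7 0 0 1.5 0 0 0" --pt "0.7 0 0 0.8 0 0 0" --pt "0.7 0 0 0 0 0 0" --pt "0 0 0 0 0 0 0" --pt "0 0 0 0 0 0 0" --pt "0 0 0 0 0 0 0" --pt "0 0 0 0 0 0 0" --pt "0 0 0 0 0 0 0" --pt "0 0 0 0 0 0 0"

```text
time: 28.85
tool_pos: [0.4646, 0.1321, -0.0078]
ee_rot: [3.141, 0.002, 3.023]
wrist_force: [-0.2, 0.4, 4.5]
width: 0.0395
```

Emit:
arm_command --pt "0 0 0 -1 0 0 0" --pt "0 0 0 -2 0 0 0" --pt "0 0 0 -3 0 0 0" --pt "0 0 0 -3 0 0 0" --pt "0 0 0 -2 0 0 0" --pt "0 0 0 0 0 0 0" --pt "0 0 0 0 0 0 0"

```text
time: 29.55
tool_pos: [0.4636, 0.1318, 0.1009]
ee_rot: [-3.142, -0.0, 3.023]
wrist_force: [-0.2, -0.3, -0.7]
width: 0.0394
```

Run:
```python
from h import *
o=sensors.get_obs();print(o['width'],o['tool_pos'])
print(go([.6515,.139,.10],3.022))
```

```text
0.03938833603251334 [0.46356958 0.13177605 0.1008959 ]
(array([-18.57,   2.95,   0.09]), np.float64(0.001))
```

Emit:
arm_command --pt "0 -1.6 0.2 0 0 0 0" --pt "0 -3 0.5 0 0 0 0" --pt "0 -3.5 0.6 0 0 0 0" --pt "0 -3.5 0.6 0 0 0 0" --pt "0 -3.5 0.5 0 0 0 0" --pt "0 -2.2 0.4 0 0 0 0" --pt "0 -1.2 0.2 1 0 0 0" --pt "0 0 0 2.5 0 0 0" --pt "0 0 0 2 0 0 0" --pt "0 0 0 1.2 0 0 0" --pt "0 0 0 0 0 0 0" --pt "0 0 0 0 0 0 0"

```text
time: 30.75
tool_pos: [0.6507, 0.1397, 0.0337]
ee_rot: [-3.141, -0.001, 3.023]
wrist_force: [-0.6, 0.6, -0.6]
width: 0.0393
```

Run:
```python
from h import *
o=sensors.get_obs();print(o['width'],o['tool_pos'])
c=eyes.get_calibration('wrist');im=eyes.snapshot('wrist')
t=np.linspace(0,6.28,60);q=np.c_[.6515+.032*np.cos(t),.139+.032*np.sin(t),np.full(60,.009)]
p=q@c['R'].T+c['t'];uv=p[:,:2]/p[:,2:]*286.3+[315,194]
cv2.polylines(im,[uv.astype(int)],True,(0,255,0),1)
cv2.imwrite('pics/w14.png',cv2.resize(im[100:320,180:460],None,fx=2,fy=2))
print(go([.6515,.139,-.005],3.022))
```

```text
0.03932025579959628 [0.65067421 0.13974136 0.03367642]
(array([-0.02, -0.08,  3.99]), np.float64(0.001))
```

View pics/w14.png

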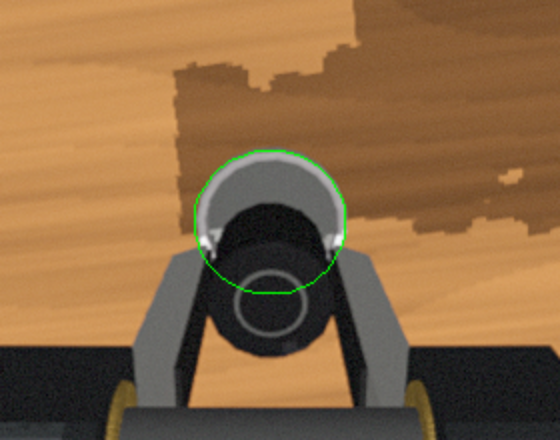

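The drawn rim circle fits the small nest (crop centre 270,222) and the cover is centred. Lowering.

Emit:
arm_command --pt "0 0 -0.1 0.6 0 0 0" --pt "0 0 0 0.8 0 0 0" --pt "0 0 0 0.8 0 0 0" --pt "0 0 0 0.6 0 0 0" --pt "0 0 0 0.4 0 0 0" --pt "0 0 0 0.3 0 0 0" --pt "0 0 0 0.25 0 0 0" --pt "0 0 0 0.15 0 0 0" --pt "0 0 0 0 0 0 0"

```text
time: 31.7
tool_pos: [0.6511, 0.1388, -0.0046]
ee_rot: [3.141, 0.0, 3.023]
wrist_force: [-0.9, -0.6, -0.1]
width: 0.0395
```

Emit:
arm_command --pt "0 0 0 0.15 0 0 0" --pt "0 0 0 0 0 0 0"

```text
time: 31.9
tool_pos: [0.6514, 0.1388, -0.0048]
ee_rot: [3.141, 0.001, 3.023]
wrist_force: [-2.3, -0.8, 4.9]
width: 0.0394
```

Contact. Release, rise and back off to clear the view.

Emit:
arm_command --pt "0.7 0 0 0 0 0 0" --pt "0.7 0 0 0 0 0 0" --pt "0.7 0 0 0 0 0 0" --pt "0.7 0 0 0 0 0 0" --pt "0.7 0 0 -1 0 0 0" --pt "0.7 0 0 -3 0 0 0" --pt "0.7 0 0 -4 0 0 0" --pt "0.7 0 0 -4 0 0 0" --pt "0.7 3 0 -2 0 0 0" --pt "0.7 4 0 0 0 0 0" --pt "0.7 4 0 0 0 0 0" --pt "0.7 4 0 0 0 0 0" --pt "0.7 4 0 0 0 0 0" --pt "0.7 4 0 0 0 0 0" --pt "0.7 2 0 0 0 0 0" --pt "0.7 0 0 0 0 0 0"

```text
time: 33.5
tool_pos: [0.4011, 0.1689, 0.1349]
ee_rot: [3.14, 0.002, 3.025]
wrist_force: [-0.9, 0.1, 0.1]
width: 0.0659
```

Run:
```python
from h import *
o=sensors.get_obs();print(o['time'],o['width'],o['wrist_force'])
N=dict(long=(.6735,-.150),square=(.5315,.4215),rbig=(.5495,-.408),rsmall=(.6513,.139))
ims=[]
for n in('top','scene'):
    c=eyes.get_calibration(n);im=eyes.snapshot(n)
    for s,q in N.items():
        p=c['R']@np.array([*q,.02])+c['t'];px=p[:2]/p[2]*c['mtx'][0,0]+c['mtx'][:2,2]
        try:
            a,b,y=rect(cast(blob(masks(im)['cover'],px,32 if s!='rsmall' else 18),c,.023));print(n,s,a.round(4),((a-q)*1000).round(1),np.round(b),round(y,2))
        except ValueError: print(n,s,'hidden')
    ims.append(im)
old=cv2.imread('pics/top0.png')
cv2.imwrite('pics/end.png',np.vstack([ims[0][90:300,120:500],ims[1][60:390,180:560]]))
```

```text
33.5 0.0659245843578054 [-0.88441217  0.10161823  0.0605787 ]
top long [ 0.6732 -0.1474] [-0.3  2.6] [123.  51.] -0.31
top square [0.5307 0.4217] [-0.8  0.2] [69. 69.] 1.44
top rbig [ 0.5492 -0.4072] [-0.3  0.8] [76. 62.] -1.27
top rsmall [0.6499 0.1405] [-1.4  1.5] [48. 46.] -1.29
scene long [ 0.6741 -0.148 ] [0.6 2. ] [112.  69.] -0.31
scene square [0.533  0.4221] [1.5 0.6] [71. 62.] -0.12
scene rbig [ 0.549 -0.406] [-0.5  2. ] [95. 63.] 1.31
scene rsmall [0.6515 0.1403] [0.2 1.3] [53. 39.] 0.94
```

View pics/end.png

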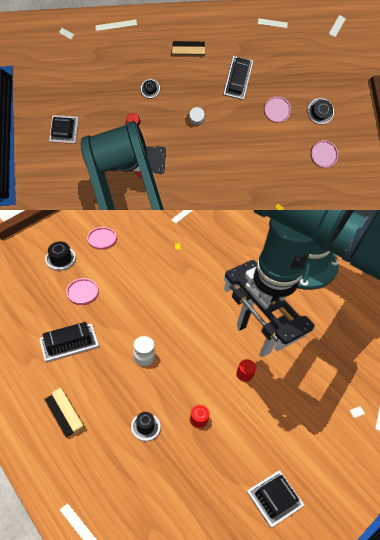

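All four covers sit in their nests, centred within about 3 mm. The pot and squeegee look unmoved, and the raised gripper touches nothing.

```bash
python3 -c "
from bench import job;print(job.close_job())"
```

```text
the job is handed in; nothing more can be done
None
```

All four covers are in the nests of their own shape and size, print face up, and I handed the job in at about 34 s of the 112 s allowed.

**First grasp:** my first try at the big round cover failed. The fingers closed on top of it, pressing with about 5 N, and the cover did not move. The fingers turned out to be about 25 mm shorter than the stated tool point. I lowered every later grasp to match, and each one then closed at the right width (61, 44, 60 and 39 mm).

**Last checks:**
- **Position:** the top and scene cameras put every cover within about 3 mm of its nest centre.
- **Setting down:** I lowered each cover slowly until I felt contact of about 4–5.5 N, then released it.
- **Levelness:** I judged this only by eye in the pictures and did not measure it.
- **Ink pot and squeegee:** they look unmoved in the final pictures, also by eye only. The arm carried every cover well above them.
- **Small disagreement:** the two fixed cameras differed by 2–4 mm in y on the nests, so I used the wrist pictures to settle where to set each cover.

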